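# Open the green instrument tin and lay its lid inside-up on the clean mat

## Robot

A 7-joint arm with a two-finger parallel gripper is mounted at the origin on the work surface. World frame = base frame: x ahead of the robot, y to its left, z up, the work surface at z = 0. Lengths are in mm, angles in rad, forces in N, time in s.
With the tool pointing down it reaches from about 350 to 900 mm from the base axis. Payload 19.9 kg.
Tool frame: the origin (TCP) lies between the finger pads; the fingertips stand 22 mm ahead of it and the grasp point (between the pads) lies 3 mm ahead of it; z points along the fingers, y is the line along which they close (so a half turn about z gives the same grasp; the last joint's range is limited). The gripper opens to 85 mm and grips with 20 to 120 N. Pads are 22 mm wide; open, the fingers measure 114 mm over their backs; the gripper's body (76 mm by 85 mm) begins 54 mm behind the grasp point. The pads swing forward as they close: fully open they stand 13 mm farther back than shut.
Start: joints at [-1.312, 0.417, -0.01, 1.614, 0.005, 1.111, -0.053], TCP at [184.57, 597.108, 253.26] pointing down, gripper open.
Joint ranges: [-2.81, 2.81], [-0.39, 2.02], [-1.27, 1.25], [0.06, 2.57], [-1.19, 4.33], [0.19, 2], [-2.82, 2.82]. Speed limits (rad/s): [1.89, 1.89, 2.39, 2.39, 3.01, 3.01, 3.01].

## Interface

Orientations are given as a unit quaternion [w, x, y, z].
In Python, from rig import robot, cams gives the robot as it stands.
- The arm moves only by the tool play_rows, never from a script. Its argument "plan" is a list of rows, each an object of numbers: "rx", "ry", "rz": the turn, a rotation vector about the tool's x, y, z in degrees; "x", "y", "z": the shift along the tool's x, y, z in mm; "grip": the finger opening in mm, from 0 to 85.4. In form: [{"rx": .., "ry": .., "rz": .., "x": .., "y": .., "z": .., "grip": ..}, ...]. A call has 1 to 20 rows; each row shifts and turns the commanded pose from where the row before left it, along the tool's axes as they then stand; what a row does not reach is not made up. A row lasts 1/8 s, in which the tool goes at most 62.5 mm and 10.7 degrees, less where a joint would pass 70% of its speed; a pose out of reach is approached as far as the arm can. A call with a gripper value outside its range is refused whole. The fingers move at their own pace and stop on an object; "force" is the grip in N (left out, the last holds). Time passes only in rows, so rows that do not move let the fingers close. It gives the time, the measured TCP pose, the force, the opening and the grip force at its end, in the units of the state.
- robot.sense(): the state, without advancing time (a new reading comes with each control period).
- cams.snapshot(name): name is "scene" or "top" or "wrist"; returns the picture (400x640x3 uint8, blue, green, red); there is no depth.
- cams.camera_info(name): a dict with "mtx" (3x3 intrinsics, pixels), "R" (3x3) and "t" (3): a world point X has camera coordinates R X + t; the wrist camera has in their place "T_tool_cam" (4x4, takes a point from camera to tool coordinates, whose origin is the TCP and whose axes are the flange's). Camera axes: x right, y down, z forward; pixel columns grow to the right and rows downward; lengths in mm; the calibration is good to about 2 mm. A picture is of the moment at which its call begins: read the wrist's pose just before it. camera_info takes no time and is no camera call.
- robot.close_job(): hands the job in; it is judged then, once.
The state is a dict: "time": time; "joint_pos": joint angles; "qvel": joint speeds; "joint_torque": joint torques, N m; "eef_pos": TCP position; "orientation": TCP orientation; "force": force on the tool from outside, world axes, zero at the start; "wrist_torque": the same for the moment, N m; "gripper_width": finger opening in mm; "gripper_force": force on a finger pad.
Only numpy, scipy, OpenCV 4.12 (cv2) and the standard library are available. Lean on these libraries where they do the work, as an engineer would, in place of code of your own. Each camera call takes 0.05 s, during which the arm holds its last target. There are 200 camera calls.

## Task

Open the green-banded instrument tin: lift its lid straight off and lay the lid down, inside facing up, wholly on the light-blue mat, so that the inside stays clean. Set it down gently without dropping it or letting it tip over, and never let it touch the bare counter (it may stand on the mat while you turn it). Leave the open tin standing where it is, and do not disturb the blue tin or the other things.

Things in the scene. Friction and masses are not known exactly. Their poses are not given: they have to be found in the camera images.
- lid_green: Loose aluminium lid, green panel on its flat top, green band round its sides. Outer 90 (x) x 56 (y) x 28 high; walls 3.5, top plate 3 thick; 70 to 135 g. Origin: centre of the open rim's plane; z points to the flat top, 28 above; mass centre about 18 above. Fits over the tin with 1.5 play all round, overlaps it by 25, lifts straight up. Same either way round; can stand on an end (90 upright).
- lid_green_corner0 (a point): Outer corner of the green lid's flat top face, at x +45, y +28, z +28 in the lid's frame.
- lid_green_corner1 (a point): Outer corner of the green lid's flat top face, at x +45, y -28, z +28 in the lid's frame.
- lid_green_corner2 (a point): Outer corner of the green lid's flat top face, at x -45, y -28, z +28 in the lid's frame.
- lid_green_corner3 (a point): Outer corner of the green lid's flat top face, at x -45, y +28, z +28 in the lid's frame.
- tin_green: Open steel tin under the green lid, 80 (x) x 46 (y) x 50 high, about 0.45 kg, with instruments fixed in it; loose on the counter. Origin: centre of its underside, z up. With the lid on, the whole is 53 high, the lid's rim 25 above the counter.
- mat: Clean mat, light blue with a darker blue border, 140 (its x) x 190 (its y) x 3 thick, fixed to the counter. Origin: centre of its underside, z up.
- lid_blue: Identical lid but with blue panel and band, on the other tin. Not to be touched.
- tin_blue: Identical tin under the blue lid. The two tins swap places from start to start.
- amber_bottle: Bystander (mm): amber bottle with black cap, diameter 48, height 80, a little beyond the right-hand (-y) tin place. Origin: centre of its underside.
- tape_roll: Bystander (mm): white ring lying flat, diameter 70, height 20. Origin: centre of its underside.
- beaker: Bystander (mm): small white cup, diameter 44, height 45. Origin: centre of its underside.
- carton: Bystander (mm): flat green carton with a white patch, 50 (x) x 110 (y) x 22. Origin: centre of its underside.
- dish: Bystander (mm): steel bowl, diameter 100, height 30. Origin: centre of its underside.
There are look-alikes about, which are no part of the job. What is shaped like the lid_green but black or purple is not meant.

How it is judged:
By the outcome, as a careful person would: the job done as asked, in the order asked, and still so for the second after the job is handed in, with the robot touching nothing.
It also fails if it takes over 58 s, if anything falls off the work surface, if the arm or the gripper's body presses on something with over 40 N, if the wrist force passes 120 N, or if a joint passes its speed limit or range.

## Working session

There is one attempt and no reset: what is moved stays moved. The work goes in short steps, Python scripts to look and compute and a tool call to move; the robot and the scene stay as the last step left them, time stands still between calls to the robot, and variables do not carry over. Pictures are saved under pics/ and viewed, at most 11 in all, crops included, and the job is handed in when it is done.

Besides the shell and the picture viewer there is one more tool, called after "Request:" by a JSON object that holds its "fn" and its "kwargs". play_rows: Moves the arm, as the interface text tells. Its arguments: {"type":"object","properties":{"plan":{"type":"array"},"force":{"type":"number"}},"required":["plan"]}

```bash
mkdir -p pics; ls; python3 - <<'E'
from rig import robot,cams
import cv2
s=robot.sense();print(s['time'],s['eef_pos'],s['orientation'])
for n in('scene','top'):
    cv2.imwrite(f'pics/{n}0.png',cams.snapshot(n)); c=cams.camera_info(n);print(c)
print(cams.camera_info('wrist'))
E
```

```text
pics
0.0 [184.46481341 596.82752928 252.66375511] [-5.25756276e-05  1.49325810e-01  9.88787859e-01 -6.07101099e-04]
{'mtx': array([[396.60594821,   0.        , 316.24833406],
       [  0.        , 396.60594821, 201.55940003],
       [  0.        ,   0.        ,   1.        ]]), 'R': array([[-0.42800837,  0.90360906,  0.01730607],
       [ 0.64762623,  0.32000197, -0.69150489],
       [-0.63038806, -0.28476201, -0.72216445]]), 't': array([ 227.50460941, -333.28009851, 1484.10923255])}
{'mtx': array([[431.5675325 ,   0.        , 321.96224732],
       [  0.        , 431.5675325 , 208.62200198],
       [  0.        ,   0.        ,   1.        ]]), 'R': array([[-0.0276174 , -0.99961806,  0.00100815],
       [-0.99671179,  0.02746023, -0.07623343],
       [ 0.07617663, -0.00311021, -0.99708949]]), 't': array([  29.31008605,  567.83942694, 1375.1981248 ])}
{'mtx': array([[300.46811722,   0.        , 322.65957739],
       [  0.        , 300.46811722, 199.71177222],
       [  0.        ,   0.        ,   1.        ]]), 'T_tool_cam': array([[ 5.53850051e-04, -9.63076489e-01, -2.69227356e-01,
         6.69459262e+01],
       [ 9.99999816e-01,  6.00161246e-04, -8.97057300e-05,
         6.68411468e-01],
       [ 2.47973305e-04, -2.69227257e-01,  9.63076644e-01,
        -1.19635974e+02],
       [ 0.00000000e+00,  0.00000000e+00,  0.00000000e+00,
         1.00000000e+00]])}
```

View pics/scene0.png

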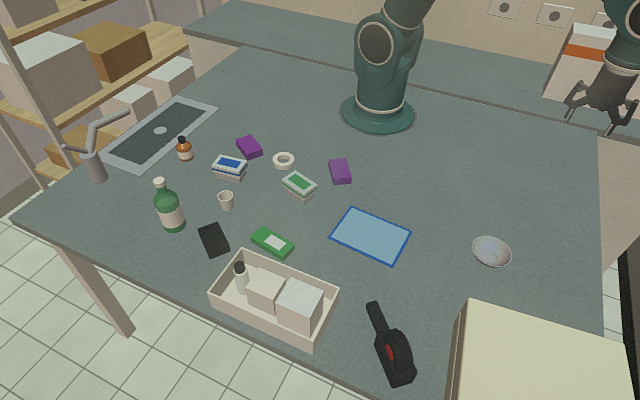

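View pics/top0.png

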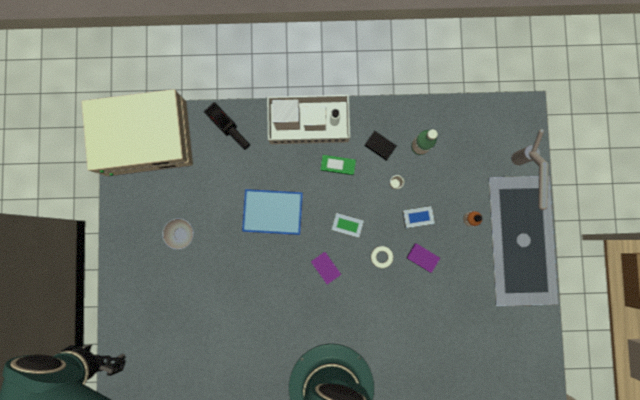

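Candidates (top view): a silver lid with green panel at (347,225), scene (299,184), which fits the description. The others are the green carton with white patch (338,164), blue lid (419,217), purple blocks (326,268) and (423,258), and a black block (380,146). I choose (347,225) and check it in a crop. The mat is at (272,212).

```bash
cat > h.py <<'E'
import numpy as np,cv2
from rig import robot,cams
from scipy.spatial.transform import Rotation as Ro
def cam(n,s=None):
    c=cams.camera_info(n)
    if n=='wrist':
        T=np.eye(4);q=s['orientation'];T[:3,:3]=Ro.from_quat([q[1],q[2],q[3],q[0]]).as_matrix();T[:3,3]=s['eef_pos']
        W=np.linalg.inv(T@c['T_tool_cam']);return c['mtx'],W[:3,:3],W[:3,3]
    return c['mtx'],c['R'],c['t']
def ray(C,p,z):
    K,R,t=C;p=np.atleast_2d(p).astype(float);d=np.c_[p,np.ones(len(p))]@np.linalg.inv(K).T@R
    o=-R.T@t;return o+d*((z-o[2])/d[:,2:])
def proj(C,X):
    K,R,t=C;v=(np.atleast_2d(X)@R.T+t)@K.T;return v[:,:2]/v[:,2:]
def hsv(im):return cv2.cvtColor(im,cv2.COLOR_BGR2HSV)
def rect(C,mask,z,near):
    cs,_=cv2.findContours(mask,cv2.RETR_EXTERNAL,cv2.CHAIN_APPROX_NONE)
    cs=[c for c in cs if len(c)>15 and np.linalg.norm(c.reshape(-1,2).mean(0)-near)<40]
    if not cs:return None
    c=max(cs,key=cv2.contourArea).reshape(-1,2)
    return cv2.minAreaRect(ray(C,c,z)[:,:2].astype(np.float32))
E
python3 - <<'E'
from h import *
for n,g,m in(('top',(347,225),(272,212)),('scene',(299,184),(370,236))):
    im=cv2.imread(f'pics/{n}0.png');h=hsv(im);C=cam(n)
    print(n,'panel',rect(C,cv2.inRange(h,(45,90,50),(85,255,255)),53,g))
    print('lid white',rect(C,cv2.inRange(h,(0,0,165),(180,60,255)),53,g))
    print('mat',rect(C,cv2.inRange(h,(90,90,60),(115,255,255)),3,m))
a=cv2.resize(cv2.imread('pics/scene0.png')[140:270,200:420],None,fx=3,fy=3)
cv2.imwrite('pics/crop.png',a)
E
```

```text
top panel ((512.5756225585938, -64.37973022460938), (62.280784606933594, 29.083702087402344), 72.46722412109375)
lid white ((512.5931396484375, -64.37543487548828), (86.54656982421875, 53.35919952392578), 72.47744750976562)
mat ((564.97705078125, 177.44601440429688), (192.06410217285156, 141.02484130859375), 85.22595977783203)
scene panel ((512.9813232421875, -65.05594635009766), (64.18370056152344, 29.775930404663086), 72.2158203125)
lid white ((514.6119384765625, -64.48639678955078), (90.51168823242188, 56.10039138793945), 72.79801177978516)
mat ((566.2796630859375, 177.59454345703125), (190.3243408203125, 141.0902862548828), 85.16321563720703)
```

View pics/crop.png

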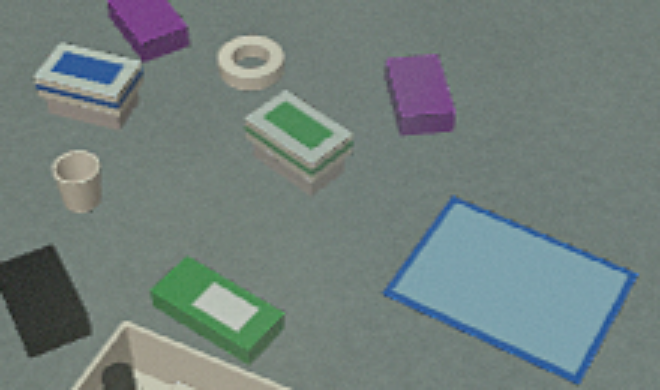

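The crop shows the silver lid with green panel and band at (298,127), on its tin; the choice is confirmed. My plan is to grasp with the tool tilted −35°, lift, turn 90° and stand the lid on its end on the mat. I then regrasp at −45°, turn another 90° and lay it down.

```bash
cat >> h.py <<'E'
from scipy.linalg import logm,expm
def goal(G,az,th):
    "tool pose: grasp point G, lid long axis azimuth az, tilt th (deg)"
    a,b=np.radians([az,th]);e=np.array([np.cos(a),np.sin(a),0]);u=np.array([0,0,1.])
    z=np.sin(b)*e-np.cos(b)*u;x=np.cos(b)*e+np.sin(b)*u
    T=np.eye(4);T[:3,:3]=np.c_[x,np.cross(z,x),z];T[:3,3]=np.array(G)-3*z;return T
def now(s=None):
    s=s or robot.sense();q=s['orientation'];T=np.eye(4);T[:3,:3]=Ro.from_quat([q[1],q[2],q[3],q[0]]).as_matrix();T[:3,3]=s['eef_pos'];return T
def rows(A,B,n):
    S=expm(logm(np.linalg.inv(A)@B).real/n)
    r=np.degrees(Ro.from_matrix(S[:3,:3]).as_rotvec())
    print(n,'rows: r',r.round(2),'t',S[:3,3].round(2))
E
python3 - <<'E'
from h import *
A=now();H=goal([513,-64.6,215],72.5,0);rows(A,H,16)
E
```

```text
16 rows: r [-0.    0.    5.65] t [-51.16  -3.64   2.18]
```

Request:
{"fn": "play_rows", "kwargs": {"plan": [{"rz": 5.65,"x": -51.2,"y": -3.6,"z": 2.2,"grip": 85},{"rz": 5.65,"x": -51.2,"y": -3.6,"z": 2.2},{"rz": 5.65,"x": -51.2,"y": -3.6,"z": 2.2},{"rz": 5.65,"x": -51.2,"y": -3.6,"z": 2.2},{"rz": 5.65,"x": -51.2,"y": -3.6,"z": 2.2},{"rz": 5.65,"x": -51.2,"y": -3.6,"z": 2.2},{"rz": 5.65,"x": -51.2,"y": -3.6,"z": 2.2},{"rz": 5.65,"x": -51.2,"y": -3.6,"z": 2.2},{"rz": 5.65,"x": -51.2,"y": -3.6,"z": 2.2},{"rz": 5.65,"x": -51.2,"y": -3.6,"z": 2.2},{"rz": 5.65,"x": -51.2,"y": -3.6,"z": 2.2},{"rz": 5.65,"x": -51.2,"y": -3.6,"z": 2.2},{"rz": 5.65,"x": -51.2,"y": -3.6,"z": 2.2},{"rz": 5.65,"x": -51.2,"y": -3.6,"z": 2.2},{"rz": 5.65,"x": -51.2,"y": -3.6,"z": 2.2},{"rz": 5.65,"x": -51.2,"y": -3.6,"z": 2.2},{"x": 0},{"x": 0}], "force": 50}}

```text
validation failed for argument at $.pl...
```

Request:
{"fn": "play_rows", "kwargs": {"plan": [{"rx": 0,"ry": 0,"rz": 5.65,"x": -51.2,"y": -3.6,"z": 2.2,"grip": 85},{"rx": 0,"ry": 0,"rz": 5.65,"x": -51.2,"y": -3.6,"z": 2.2,"grip": 85},{"rx": 0,"ry": 0,"rz": 5.65,"x": -51.2,"y": -3.6,"z": 2.2,"grip": 85},{"rx": 0,"ry": 0,"rz": 5.65,"x": -51.2,"y": -3.6,"z": 2.2,"grip": 85},{"rx": 0,"ry": 0,"rz": 5.65,"x": -51.2,"y": -3.6,"z": 2.2,"grip": 85},{"rx": 0,"ry": 0,"rz": 5.65,"x": -51.2,"y": -3.6,"z": 2.2,"grip": 85},{"rx": 0,"ry": 0,"rz": 5.65,"x": -51.2,"y": -3.6,"z": 2.2,"grip": 85},{"rx": 0,"ry": 0,"rz": 5.65,"x": -51.2,"y": -3.6,"z": 2.2,"grip": 85},{"rx": 0,"ry": 0,"rz": 5.65,"x": -51.2,"y": -3.6,"z": 2.2,"grip": 85},{"rx": 0,"ry": 0,"rz": 5.65,"x": -51.2,"y": -3.6,"z": 2.2,"grip": 85},{"rx": 0,"ry": 0,"rz": 5.65,"x": -51.2,"y": -3.6,"z": 2.2,"grip": 85},{"rx": 0,"ry": 0,"rz": 5.65,"x": -51.2,"y": -3.6,"z": 2.2,"grip": 85},{"rx": 0,"ry": 0,"rz": 5.65,"x": -51.2,"y": -3.6,"z": 2.2,"grip": 85},{"rx": 0,"ry": 0,"rz": 5.65,"x": -51.2,"y": -3.6,"z": 2.2,"grip": 85},{"rx": 0,"ry": 0,"rz": 5.65,"x": -51.2,"y": -3.6,"z": 2.2,"grip": 85},{"rx": 0,"ry": 0,"rz": 5.65,"x": -51.2,"y": -3.6,"z": 2.2,"grip": 85},{"rx": 0,"ry": 0,"rz": 0,"x": 0,"y": 0,"z": 0,"grip": 85},{"rx": 0,"ry": 0,"rz": 0,"x": 0,"y": 0,"z": 0,"grip": 85}], "force": 50}}

```text
time: 2.35
eef_pos: [513.5, -64.2, 218.0]
orientation: [-0.0, 0.807, 0.591, -0.0]
force: [0.2, 0.8, -0.1]
gripper_width: 85.1
gripper_force: 0.0
```

```bash
python3 - <<'E'
from h import *
s=robot.sense();im=cams.snapshot('wrist');cv2.imwrite('pics/w1.png',im);C=cam('wrist',s);h=hsv(im)
p=proj(C,[513,-64.6,53])[0];print(p)
print('panel',rect(C,cv2.inRange(h,(45,90,50),(85,255,255)),53,p))
print('white',rect(C,cv2.inRange(h,(0,0,165),(180,60,255)),53,p))
print(s['joint_pos'].round(2) if hasattr(s['joint_pos'],'round') else s['joint_pos'])
G=[513,-64.6,110]
B=goal(G,72.5,-35);rows(now(),B,8);D=goal([513,-64.6,40],72.5,-35);rows(B,D,6)
E
```

```text
[321.08236952 189.54233891]
panel ((513.7332763671875, -64.203125), (64.1267318725586, 31.647851943969727), 72.6571273803711)
white ((513.7298583984375, -64.5727767944336), (89.12662506103516, 55.770660400390625), 72.63717651367188)
[-0.43  0.3   0.59  1.93 -0.2   0.97 -0.05]
8 rows: r [-0.   -4.38  0.  ] t [ 3.62 -0.04 12.9 ]
6 rows: r [ 0. -0.  0.] t [ 6.69 -0.    9.56]
```

View pics/w1.png

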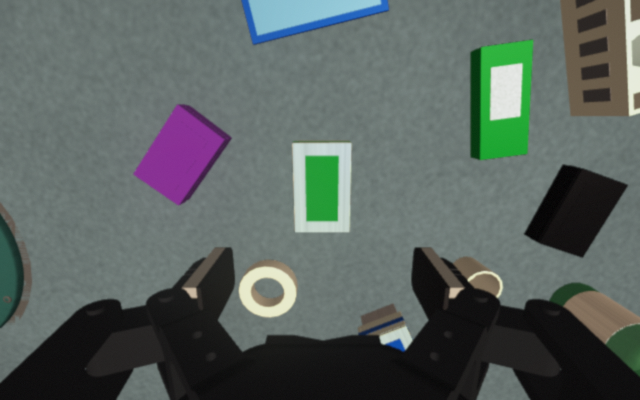

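The wrist view shows the lid centred at (322,187), midway between the fingers. Three views agree within about 1 mm, so I tilt and descend.

Request:
{"fn": "play_rows", "kwargs": {"plan": [{"rx": 0,"ry": -4.4,"rz": 0,"x": 3.6,"y": 0,"z": 12.9,"grip": 85},{"rx": 0,"ry": -4.4,"rz": 0,"x": 3.6,"y": 0,"z": 12.9,"grip": 85},{"rx": 0,"ry": -4.4,"rz": 0,"x": 3.6,"y": 0,"z": 12.9,"grip": 85},{"rx": 0,"ry": -4.4,"rz": 0,"x": 3.6,"y": 0,"z": 12.9,"grip": 85},{"rx": 0,"ry": -4.4,"rz": 0,"x": 3.6,"y": 0,"z": 12.9,"grip": 85},{"rx": 0,"ry": -4.4,"rz": 0,"x": 3.6,"y": 0,"z": 12.9,"grip": 85},{"rx": 0,"ry": -4.4,"rz": 0,"x": 3.6,"y": 0,"z": 12.9,"grip": 85},{"rx": 0,"ry": -4.4,"rz": 0,"x": 3.6,"y": 0,"z": 12.9,"grip": 85},{"rx": 0,"ry": 0,"rz": 0,"x": 0,"y": 0,"z": 0,"grip": 85},{"rx": 0,"ry": 0,"rz": 0,"x": 0,"y": 0,"z": 0,"grip": 85}]}}

```text
time: 3.65
eef_pos: [513.8, -64.0, 113.0]
orientation: [0.178, 0.769, 0.563, -0.243]
force: [0.9, -0.1, 0.2]
gripper_width: 85.0
gripper_force: 0.0
```

```bash
python3 - <<'E'
from h import *
s=robot.sense();print(np.round(s['joint_pos'],2),s['eef_pos'])
rows(now(s),goal([513.5,-64.5,40],72.6,-35),8)
E
```

```text
[-0.74  0.69  0.7   1.9   0.16  0.95 -0.53] [513.80942183 -64.02872734 113.03669892]
8 rows: r [-0.01  0.01 -0.02] t [ 5.19 -0.02  7.14]
```

Request:
{"fn": "play_rows", "kwargs": {"plan": [{"rx": 0,"ry": 0,"rz": 0,"x": 5.2,"y": 0,"z": 7.1,"grip": 85},{"rx": 0,"ry": 0,"rz": 0,"x": 5.2,"y": 0,"z": 7.1,"grip": 85},{"rx": 0,"ry": 0,"rz": 0,"x": 5.2,"y": 0,"z": 7.1,"grip": 85},{"rx": 0,"ry": 0,"rz": 0,"x": 5.2,"y": 0,"z": 7.1,"grip": 85},{"rx": 0,"ry": 0,"rz": 0,"x": 5.2,"y": 0,"z": 7.1,"grip": 85},{"rx": 0,"ry": 0,"rz": 0,"x": 5.2,"y": 0,"z": 7.1,"grip": 85},{"rx": 0,"ry": 0,"rz": 0,"x": 5.2,"y": 0,"z": 7.1,"grip": 85},{"rx": 0,"ry": 0,"rz": 0,"x": 5.2,"y": 0,"z": 7.1,"grip": 85},{"rx": 0,"ry": 0,"rz": 0,"x": 0,"y": 0,"z": 0,"grip": 70},{"rx": 0,"ry": 0,"rz": 0,"x": 0,"y": 0,"z": 0,"grip": 62},{"rx": 0,"ry": 0,"rz": 0,"x": 0,"y": 0,"z": 0,"grip": 58},{"rx": 0,"ry": 0,"rz": 0,"x": 0,"y": 0,"z": 0,"grip": 54},{"rx": 0,"ry": 0,"rz": 0,"x": 0,"y": 0,"z": 0,"grip": 50},{"rx": 0,"ry": 0,"rz": 0,"x": 0,"y": 0,"z": 0,"grip": 50},{"rx": 0,"ry": 0,"rz": 0,"x": 0,"y": 0,"z": 0,"grip": 50}], "force": 50}}

```text
time: 5.52
eef_pos: [514.1, -63.0, 42.6]
orientation: [0.179, 0.769, 0.563, -0.244]
force: [-1.0, 2.7, 5.4]
gripper_width: 55.6
gripper_force: 52.6
```

```bash
python3 - <<'E'
from h import *
s=robot.sense();print(np.round(s['joint_pos'],2),s['eef_pos'],s['force'],s['wrist_torque'])
A=now(s);B=A.copy();B[2,3]+=36;rows(A,B,12);A=B.copy()
B[2,3]+=60;rows(A,B,4)
E
```

```text
[-0.71  0.82  0.65  1.9   0.12  0.84 -0.56] [514.07582648 -63.00542295  42.64178793] [-0.95759398  2.65693065  5.40817159] [ 0.37609562  0.26876446 -0.22631681]
12 rows: r [-0.  0. -0.] t [-1.73  0.   -2.45]
4 rows: r [-0.  0. -0.] t [ -8.64   0.   -12.26]
```

Request:
{"fn": "play_rows", "kwargs": {"plan": [{"rx": 0,"ry": 0,"rz": 0,"x": -1.73,"y": 0,"z": -2.45,"grip": 50},{"rx": 0,"ry": 0,"rz": 0,"x": -1.73,"y": 0,"z": -2.45,"grip": 50},{"rx": 0,"ry": 0,"rz": 0,"x": -1.73,"y": 0,"z": -2.45,"grip": 50},{"rx": 0,"ry": 0,"rz": 0,"x": -1.73,"y": 0,"z": -2.45,"grip": 50},{"rx": 0,"ry": 0,"rz": 0,"x": -1.73,"y": 0,"z": -2.45,"grip": 50},{"rx": 0,"ry": 0,"rz": 0,"x": -1.73,"y": 0,"z": -2.45,"grip": 50},{"rx": 0,"ry": 0,"rz": 0,"x": -1.73,"y": 0,"z": -2.45,"grip": 50},{"rx": 0,"ry": 0,"rz": 0,"x": -1.73,"y": 0,"z": -2.45,"grip": 50},{"rx": 0,"ry": 0,"rz": 0,"x": -1.73,"y": 0,"z": -2.45,"grip": 50},{"rx": 0,"ry": 0,"rz": 0,"x": -1.73,"y": 0,"z": -2.45,"grip": 50},{"rx": 0,"ry": 0,"rz": 0,"x": -1.73,"y": 0,"z": -2.45,"grip": 50},{"rx": 0,"ry": 0,"rz": 0,"x": -1.73,"y": 0,"z": -2.45,"grip": 50},{"rx": 0,"ry": 0,"rz": 0,"x": -4.6,"y": 0,"z": -6.55,"grip": 50},{"rx": 0,"ry": 0,"rz": 0,"x": -8.6,"y": 0,"z": -12.3,"grip": 50},{"rx": 0,"ry": 0,"rz": 0,"x": -8.6,"y": 0,"z": -12.3,"grip": 50},{"rx": 0,"ry": 0,"rz": 0,"x": -8.6,"y": 0,"z": -12.3,"grip": 50},{"rx": 0,"ry": 0,"rz": 0,"x": -8.6,"y": 0,"z": -12.3,"grip": 50},{"rx": 0,"ry": 0,"rz": 0,"x": -4.6,"y": 0,"z": -6.55,"grip": 50},{"rx": 0,"ry": 0,"rz": 0,"x": 0,"y": 0,"z": 0,"grip": 50},{"rx": 0,"ry": 0,"rz": 0,"x": 0,"y": 0,"z": 0,"grip": 50}]}}

```text
time: 8.02
eef_pos: [513.8, -62.8, 153.9]
orientation: [0.179, 0.769, 0.563, -0.244]
force: [0.3, -0.5, -0.9]
gripper_width: 55.5
gripper_force: 53.0
```

```bash
python3 - <<'E'
from h import *
s=robot.sense();print(np.round(s['joint_pos'],2),s['eef_pos'],s['force'])
im=cams.snapshot('scene');cv2.imwrite('pics/s2.png',cv2.resize(im[100:300,200:440],None,fx=3,fy=3))
A=now(s);
# lid kept at grasp centre: move over mat at tilt 0, then tilt to 55
B=goal([565,177,150],85,0);rows(A,B,10)
C=goal([565,177,110],85,55);rows(B,C,10)
E
```

```text
[-0.77  0.63  0.73  1.88  0.19  1.02 -0.51] [513.82229032 -62.81975398 153.91339672] [ 0.29426883 -0.52543758 -0.91436132]
10 rows: r [-0.39  3.51 -1.22] t [23.57  0.05 -8.19]
10 rows: r [0.  5.5 0. ] t [-2.03  0.    3.79]
```

View pics/s2.png

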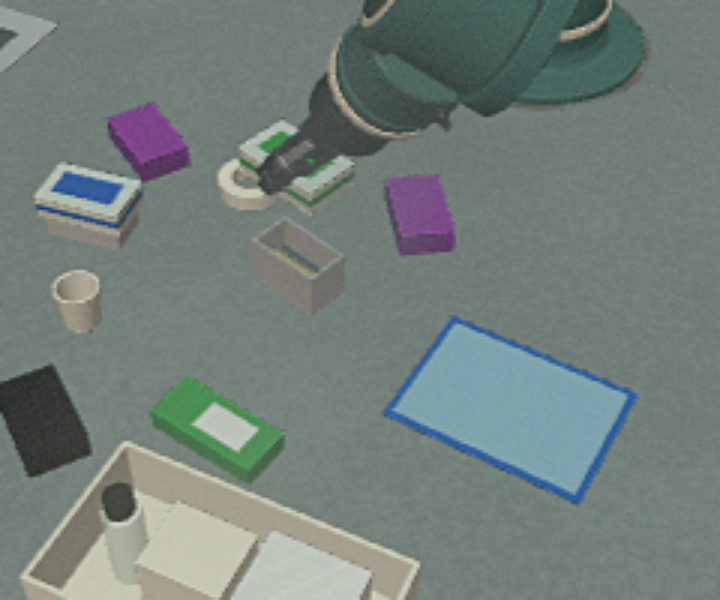

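The lid is held level at crop (297,165), and the open tin stands at (298,265), unmoved. Next I carry it over the mat.

Request:
{"fn": "play_rows", "kwargs": {"plan": [{"rx": -0.4,"ry": 3.5,"rz": -1.2,"x": 23.6,"y": 0,"z": -8.2,"grip": 50},{"rx": -0.4,"ry": 3.5,"rz": -1.2,"x": 23.6,"y": 0,"z": -8.2,"grip": 50},{"rx": -0.4,"ry": 3.5,"rz": -1.2,"x": 23.6,"y": 0,"z": -8.2,"grip": 50},{"rx": -0.4,"ry": 3.5,"rz": -1.2,"x": 23.6,"y": 0,"z": -8.2,"grip": 50},{"rx": -0.4,"ry": 3.5,"rz": -1.2,"x": 23.6,"y": 0,"z": -8.2,"grip": 50},{"rx": -0.4,"ry": 3.5,"rz": -1.2,"x": 23.6,"y": 0,"z": -8.2,"grip": 50},{"rx": -0.4,"ry": 3.5,"rz": -1.2,"x": 23.6,"y": 0,"z": -8.2,"grip": 50},{"rx": -0.4,"ry": 3.5,"rz": -1.2,"x": 23.6,"y": 0,"z": -8.2,"grip": 50},{"rx": -0.4,"ry": 3.5,"rz": -1.2,"x": 23.6,"y": 0,"z": -8.2,"grip": 50},{"rx": -0.4,"ry": 3.5,"rz": -1.2,"x": 23.6,"y": 0,"z": -8.2,"grip": 50},{"rx": 0,"ry": 0,"rz": 0,"x": 0,"y": 0,"z": 0,"grip": 50}]}}

```text
time: 9.45
eef_pos: [564.9, 177.6, 153.2]
orientation: [0.002, 0.738, 0.675, 0.0]
force: [-0.5, -0.0, -1.4]
gripper_width: 55.4
gripper_force: 53.0
```

```bash
python3 - <<'E'
from h import *
s=robot.sense();print(np.round(s['joint_pos'],2),s['eef_pos'],s['force'])
rows(now(s),goal([565,177,110],85,55),12)
E
```

```text
[-0.66  0.5   0.39  1.8  -0.23  0.89 -0.25] [564.87714719 177.61532153 153.17266731] [-0.54927257 -0.0262328  -1.36428723]
12 rows: r [ 0.02  4.59 -0.  ] t [-1.77  0.01  3.14]
```

Request:
{"fn": "play_rows", "kwargs": {"plan": [{"rx": 0,"ry": 4.6,"rz": 0,"x": -1.8,"y": 0,"z": 3.1,"grip": 50},{"rx": 0,"ry": 4.6,"rz": 0,"x": -1.8,"y": 0,"z": 3.1,"grip": 50},{"rx": 0,"ry": 4.6,"rz": 0,"x": -1.8,"y": 0,"z": 3.1,"grip": 50},{"rx": 0,"ry": 4.6,"rz": 0,"x": -1.8,"y": 0,"z": 3.1,"grip": 50},{"rx": 0,"ry": 4.6,"rz": 0,"x": -1.8,"y": 0,"z": 3.1,"grip": 50},{"rx": 0,"ry": 4.6,"rz": 0,"x": -1.8,"y": 0,"z": 3.1,"grip": 50},{"rx": 0,"ry": 4.6,"rz": 0,"x": -1.8,"y": 0,"z": 3.1,"grip": 50},{"rx": 0,"ry": 4.6,"rz": 0,"x": -1.8,"y": 0,"z": 3.1,"grip": 50},{"rx": 0,"ry": 4.6,"rz": 0,"x": -1.8,"y": 0,"z": 3.1,"grip": 50},{"rx": 0,"ry": 4.6,"rz": 0,"x": -1.8,"y": 0,"z": 3.1,"grip": 50},{"rx": 0,"ry": 4.6,"rz": 0,"x": -1.8,"y": 0,"z": 3.1,"grip": 50},{"rx": 0,"ry": 4.6,"rz": 0,"x": -1.8,"y": 0,"z": 3.1,"grip": 50},{"rx": 0,"ry": 0,"rz": 0,"x": 0,"y": 0,"z": 0,"grip": 50},{"rx": 0,"ry": 0,"rz": 0,"x": 0,"y": 0,"z": 0,"grip": 50}]}}

```text
time: 11.2
eef_pos: [564.6, 173.5, 111.8]
orientation: [-0.311, 0.654, 0.599, 0.341]
force: [-0.1, 0.7, -1.2]
gripper_width: 55.3
gripper_force: 53.0
```

```bash
python3 - <<'E'
from h import *
s=robot.sense();print(np.round(s['joint_pos'],2),s['eef_pos'],s['force'])
T=now(s);print('tilt',np.degrees(np.arctan2(T[0:2,2]@[np.cos(np.radians(85)),np.sin(np.radians(85))],-T[2,2])),'G',T[:3,3]+3*T[:3,2])
im=cams.snapshot('scene');cv2.imwrite('pics/s3.png',cv2.resize(im[130:300,280:500],None,fx=3,fy=3))
rows(T,goal([565,177,52],85,55),10)
E
```

```text
[ 0.21  0.68 -0.2   1.94 -1.17  0.94  0.9 ] [564.63007326 173.54666236 111.7839172 ] [-0.14807642  0.70401112 -1.216398  ]
tilt 54.99980339104531 G [564.85346983 175.99394325 110.06318764]
10 rows: r [0.02 0.   0.  ] t [-4.7  -0.    3.41]
```

View pics/s3.png

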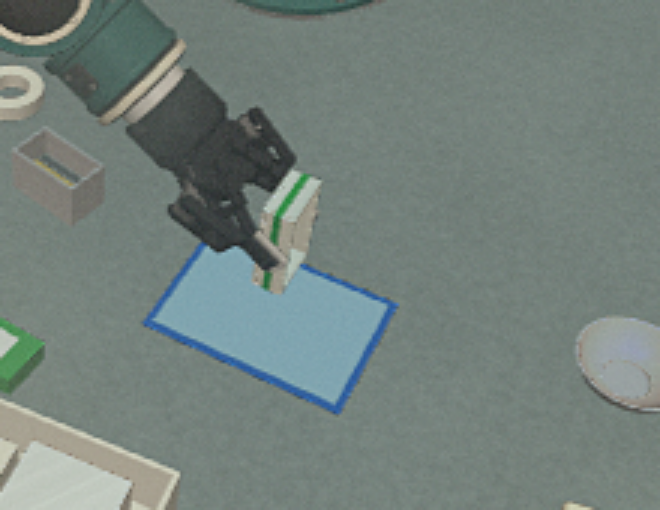

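The lid stands upright over the mat at crop (285,230), with its open side facing away from the gripper. Now I lower it.

Request:
{"fn": "play_rows", "kwargs": {"plan": [{"rx": 0,"ry": 0,"rz": 0,"x": -4.7,"y": 0,"z": 3.3,"grip": 50},{"rx": 0,"ry": 0,"rz": 0,"x": -4.7,"y": 0,"z": 3.3,"grip": 50},{"rx": 0,"ry": 0,"rz": 0,"x": -4.7,"y": 0,"z": 3.3,"grip": 50},{"rx": 0,"ry": 0,"rz": 0,"x": -4.7,"y": 0,"z": 3.3,"grip": 50},{"rx": 0,"ry": 0,"rz": 0,"x": -4.7,"y": 0,"z": 3.3,"grip": 50},{"rx": 0,"ry": 0,"rz": 0,"x": -4.7,"y": 0,"z": 3.3,"grip": 50},{"rx": 0,"ry": 0,"rz": 0,"x": -4.7,"y": 0,"z": 3.3,"grip": 50},{"rx": 0,"ry": 0,"rz": 0,"x": -4.7,"y": 0,"z": 3.3,"grip": 50},{"rx": 0,"ry": 0,"rz": 0,"x": -4.7,"y": 0,"z": 3.3,"grip": 50},{"rx": 0,"ry": 0,"rz": 0,"x": -3.3,"y": 0,"z": 2.3,"grip": 50},{"rx": 0,"ry": 0,"rz": 0,"x": 0,"y": 0,"z": 0,"grip": 50},{"rx": 0,"ry": 0,"rz": 0,"x": 0,"y": 0,"z": 0,"grip": 50}]}}

```text
time: 12.75
eef_pos: [565.0, 173.9, 56.5]
orientation: [-0.311, 0.654, 0.599, 0.342]
force: [0.5, -0.1, -2.1]
gripper_width: 55.7
gripper_force: 53.0
```

```bash
cat >> h.py <<'E'
def st(az=85):
    s=robot.sense();T=now(s);a=np.radians(az)
    print(s['time'],np.round(s['joint_pos'],2),'F',np.round(s['force'],2),'G',(T[:3,3]+3*T[:3,2]).round(2),'tilt',np.degrees(np.arctan2(T[0:2,2]@[np.cos(a),np.sin(a)],-T[2,2])).round(2),'yz',T[2,1].round(4));return s,T
E
python3 -c "
from h import *
st()"
```

```text
12.75 [ 0.27  0.79 -0.27  1.93 -1.17  0.86  0.99] F [ 0.51 -0.14 -2.08] G [565.23 176.38  54.74] tilt 55.12 yz 0.0032
```

Now fine steps of about 0.7 mm to contact.

Request:
{"fn": "play_rows", "kwargs": {"plan": [{"rx": 0,"ry": 0,"rz": 0,"x": -1.3,"y": 0,"z": 0.9,"grip": 50},{"rx": 0,"ry": 0,"rz": 0,"x": -0.6,"y": 0,"z": 0.4,"grip": 50},{"rx": 0,"ry": 0,"rz": 0,"x": -0.6,"y": 0,"z": 0.4,"grip": 50},{"rx": 0,"ry": 0,"rz": 0,"x": -0.6,"y": 0,"z": 0.4,"grip": 50},{"rx": 0,"ry": 0,"rz": 0,"x": 0,"y": 0,"z": 0,"grip": 50},{"rx": 0,"ry": 0,"rz": 0,"x": 0,"y": 0,"z": 0,"grip": 50}]}}

```text
time: 13.5
eef_pos: [564.9, 173.9, 52.6]
orientation: [-0.311, 0.654, 0.599, 0.342]
force: [-0.3, -0.1, -1.2]
gripper_width: 55.0
gripper_force: 53.0
```

Request:
{"fn": "play_rows", "kwargs": {"plan": [{"rx": 0,"ry": 0,"rz": 0,"x": -0.4,"y": 0,"z": 0.3,"grip": 50},{"rx": 0,"ry": 0,"rz": 0,"x": -0.4,"y": 0,"z": 0.3,"grip": 50},{"rx": 0,"ry": 0,"rz": 0,"x": 0,"y": 0,"z": 0,"grip": 50},{"rx": 0,"ry": 0,"rz": 0,"x": 0,"y": 0,"z": 0,"grip": 50}]}}

```text
time: 14.0
eef_pos: [564.9, 173.9, 51.6]
orientation: [-0.311, 0.654, 0.599, 0.342]
force: [-0.6, 0.1, -0.5]
gripper_width: 55.5
gripper_force: 53.0
```

Request:
{"fn": "play_rows", "kwargs": {"plan": [{"rx": 0,"ry": 0,"rz": 0,"x": -0.4,"y": 0,"z": 0.3,"grip": 50},{"rx": 0,"ry": 0,"rz": 0,"x": 0,"y": 0,"z": 0,"grip": 50},{"rx": 0,"ry": 0,"rz": 0,"x": -0.4,"y": 0,"z": 0.3,"grip": 50},{"rx": 0,"ry": 0,"rz": 0,"x": 0,"y": 0,"z": 0,"grip": 50},{"rx": 0,"ry": 0,"rz": 0,"x": 0,"y": 0,"z": 0,"grip": 50}]}}

```text
time: 14.62
eef_pos: [565.0, 174.0, 50.6]
orientation: [-0.311, 0.654, 0.599, 0.342]
force: [-0.6, -0.9, 1.5]
gripper_width: 55.6
gripper_force: 53.4
```

Request:
{"fn": "play_rows", "kwargs": {"plan": [{"rx": 0,"ry": 0,"rz": 0,"x": -0.4,"y": 0,"z": 0.3,"grip": 50},{"rx": 0,"ry": 0,"rz": 0,"x": 0,"y": 0,"z": 0,"grip": 50},{"rx": 0,"ry": 0,"rz": 0,"x": 0,"y": 0,"z": 0,"grip": 50}]}}

```text
time: 15.0
eef_pos: [565.0, 174.1, 50.6]
orientation: [-0.311, 0.654, 0.599, 0.343]
force: [-2.7, -3.6, 8.5]
gripper_width: 55.7
gripper_force: 54.3
```

Contact: about 8 N upward. I release and back off along the tool axis.

Request:
{"fn": "play_rows", "kwargs": {"plan": [{"rx": 0,"ry": 0,"rz": 0,"x": 0.3,"y": 0,"z": -0.2,"grip": 50},{"rx": 0,"ry": 0,"rz": 0,"x": 0,"y": 0,"z": 0,"grip": 58},{"rx": 0,"ry": 0,"rz": 0,"x": 0,"y": 0,"z": 0,"grip": 64},{"rx": 0,"ry": 0,"rz": 0,"x": 0,"y": 0,"z": 0,"grip": 72},{"rx": 0,"ry": 0,"rz": 0,"x": 0,"y": 0,"z": 0,"grip": 85},{"rx": 0,"ry": 0,"rz": 0,"x": 0,"y": 0,"z": 0,"grip": 85},{"rx": 0,"ry": 0,"rz": 0,"x": 0,"y": 0,"z": 0,"grip": 85},{"rx": 0,"ry": 0,"rz": 0,"x": 0,"y": 0,"z": -8,"grip": 85},{"rx": 0,"ry": 0,"rz": 0,"x": 0,"y": 0,"z": -16,"grip": 85},{"rx": 0,"ry": 0,"rz": 0,"x": 0,"y": 0,"z": -20,"grip": 85},{"rx": 0,"ry": 0,"rz": 0,"x": 0,"y": 0,"z": -20,"grip": 85},{"rx": 0,"ry": 0,"rz": 0,"x": 0,"y": 0,"z": -20,"grip": 85},{"rx": 0,"ry": 0,"rz": 0,"x": 0,"y": 0,"z": -20,"grip": 85},{"rx": 0,"ry": 0,"rz": 0,"x": 0,"y": 0,"z": -16,"grip": 85},{"rx": 0,"ry": 0,"rz": 0,"x": 0,"y": 0,"z": 0,"grip": 85}]}}

```text
time: 16.88
eef_pos: [556.3, 74.8, 119.6]
orientation: [-0.31, 0.654, 0.599, 0.343]
force: [0.3, 0.8, 0.1]
gripper_width: 84.8
gripper_force: 0.0
```

```bash
python3 - <<'E'
from h import *
s,T=st()
a=cams.snapshot('scene');b=cams.snapshot('top');w=cams.snapshot('wrist')
cv2.imwrite('pics/s4full.png',a);cv2.imwrite('pics/t4full.png',b);cv2.imwrite('pics/w4full.png',w)
A=cv2.resize(a[140:290,280:480],(400,300));B=cv2.resize(b[150:270,200:360],(400,300))
cv2.imwrite('pics/m4.png',np.vstack([np.hstack([A,B]),np.hstack([cv2.resize(w,(480,300)),np.zeros((300,320,3),np.uint8)])]))
# over to the other side
B1=goal([565,177,230],85,0);rows(T,B1,10)
E
```

```text
16.875 [ 0.38  0.67 -0.18  1.92 -1.03  1.05  0.91] F [0.3  0.78 0.08] G [556.57  77.27 117.89] tilt 55.08 yz 0.0042
10 rows: r [ 0.03 -5.51 -0.01] t [ 1.515e+01 -1.000e-02 -4.800e+00]
```

View pics/m4.png

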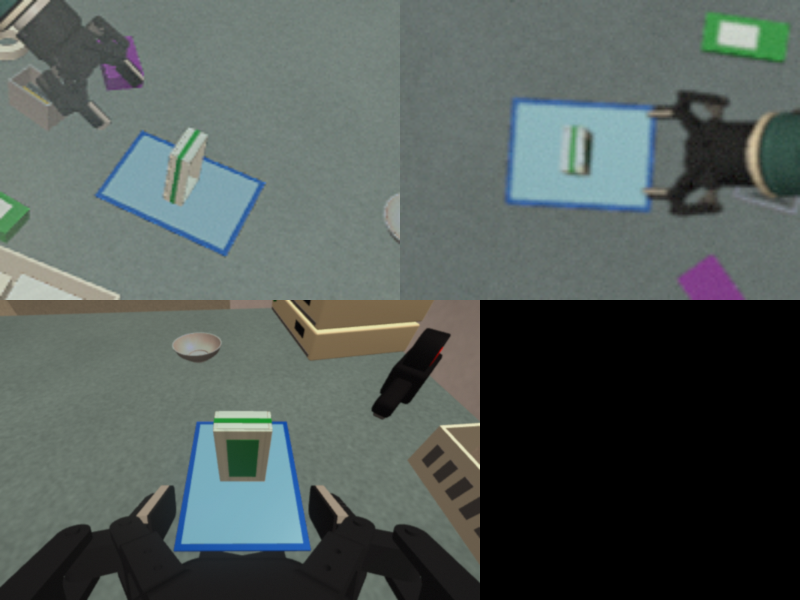

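The lid stands upright on the mat in all three panels: top panel (575,150), scene panel (185,165). I measure it and swing over to its open side.

Request:
{"fn": "play_rows", "kwargs": {"plan": [{"rx": 0,"ry": -5.5,"rz": 0,"x": 15.2,"y": 0,"z": -4.8,"grip": 85},{"rx": 0,"ry": -5.5,"rz": 0,"x": 15.2,"y": 0,"z": -4.8,"grip": 85},{"rx": 0,"ry": -5.5,"rz": 0,"x": 15.2,"y": 0,"z": -4.8,"grip": 85},{"rx": 0,"ry": -5.5,"rz": 0,"x": 15.2,"y": 0,"z": -4.8,"grip": 85},{"rx": 0,"ry": -5.5,"rz": 0,"x": 15.2,"y": 0,"z": -4.8,"grip": 85},{"rx": 0,"ry": -5.5,"rz": 0,"x": 15.2,"y": 0,"z": -4.8,"grip": 85},{"rx": 0,"ry": -5.5,"rz": 0,"x": 15.2,"y": 0,"z": -4.8,"grip": 85},{"rx": 0,"ry": -5.5,"rz": 0,"x": 15.2,"y": 0,"z": -4.8,"grip": 85},{"rx": 0,"ry": -5.5,"rz": 0,"x": 15.2,"y": 0,"z": -4.8,"grip": 85},{"rx": 0,"ry": -5.5,"rz": 0,"x": 15.2,"y": 0,"z": -4.8,"grip": 85},{"rx": 0,"ry": 0,"rz": 0,"x": 0,"y": 0,"z": 0,"grip": 85}]}}

```text
time: 18.4
eef_pos: [564.0, 182.3, 232.5]
orientation: [0.0, 0.736, 0.677, 0.002]
force: [-0.6, 1.3, -0.9]
gripper_width: 85.1
gripper_force: 0.0
```

```bash
python3 - <<'E'
from h import *
s,T=st()
# end face on top (z 93): bright + green band, from top and scene; in top view
for n,z in(('top',93),):
    im=cv2.imread(f'pics/{n[0]}4full.png');h=hsv(im);C=cam(n);p=proj(C,[565,177,93])[0]
    w=cv2.inRange(h,(0,0,165),(180,60,255))|cv2.inRange(h,(45,90,50),(85,255,255))
    print(n,p,rect(C,w,z,p))
im=cams.snapshot('wrist');cv2.imwrite('pics/w5.png',im);C=cam('wrist',s);h=hsv(im);p=proj(C,[565,177,93])[0]
w=cv2.inRange(h,(0,0,165),(180,60,255))|cv2.inRange(h,(45,90,50),(85,255,255))
print('wrist',p,rect(C,w,93,p))
cv2.imwrite('pics/w5c.png',cv2.resize(im[100:300,200:440],None,fx=3,fy=3))
E
```

```text
18.4 [-0.45  0.38  0.11  1.72 -0.05  1.04 -0.41] F [-0.62  1.26 -0.94] G [564.05 182.32 229.51] tilt 0.1 yz 0.0025
top [268.82649798 209.42588765] ((574.1326904296875, 178.12948608398438), (46.040122985839844, 77.04505920410156), 88.42389678955078)
wrist [322.28818217 201.33457053] ((567.4805297851562, 185.448974609375), (43.06930160522461, 56.49337387084961), 85.21519470214844)
```

View pics/w5c.png

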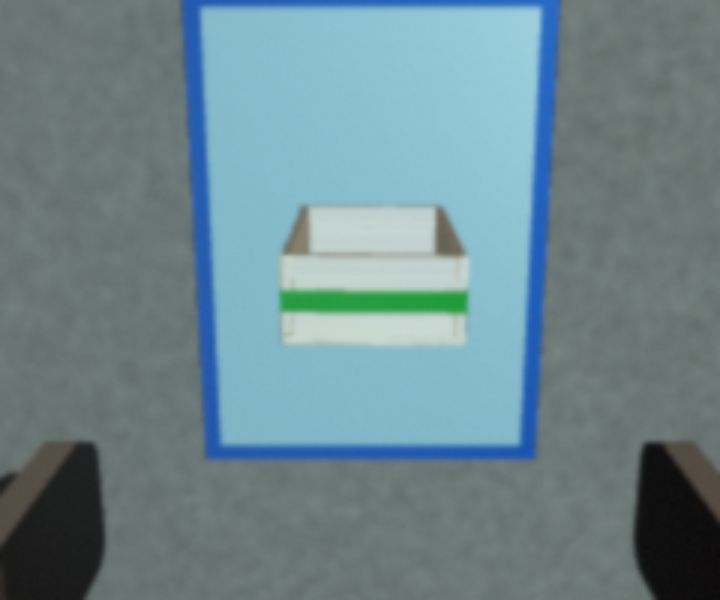

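The wrist crop shows the upright end face with corners (281,254), (467,254), (466,345) and (283,345). Its open rim is toward +e1 (image up), and it stands square to the mat.

```bash
python3 - <<'E'
from h import *
s,T=st();C=cam('wrist',s)
P=ray(C,np.array([(281,254),(467,254),(466,345),(283,345)])/3+[200,100],93);print(P.round(1))
rim=P[:2].mean(0);cap=P[2:].mean(0);v=P[1]-P[0];az=np.degrees(np.arctan2(v[1],v[0]))
print('w',np.linalg.norm(v),'h',np.linalg.norm(rim-cap),'az',az+90,(np.degrees(np.arctan2(*(rim-cap)[1::-1]))))
c=(rim+cap)/2;a=np.radians(85);e=np.array([np.cos(a),np.sin(a),0])
G=np.array([c[0],c[1],0])+10*e;G[2]=52;print('c',c,'G',G)
d=goal(G,85,-45)[:3,2];Q=goal(G-100*d,85,-45)
rows(T,Q,10);rows(Q,goal(G,85,-45),8);np.save('G.npy',G)
E
```

```text
18.45 [-0.45  0.38  0.11  1.73 -0.05  1.04 -0.41] F [ 0.12 -0.34 -0.15] G [564.12 180.45 229.21] tilt 0.14 yz 0.002
[[541.1 192.7  93. ]
 [595.7 188.   93. ]
 [593.8 159.9  93. ]
 [538.6 164.6  93. ]]
w 54.710114600357144 h 28.179139229624283 az 85.10053613621396 85.52727900460708
c [567.30227078 176.32033014  93.        ] G [568.17382821 186.28227712  52.        ]
10 rows: r [ 0.01 -4.51  0.  ] t [11.41  0.35  7.55]
8 rows: r [-0. -0.  0.] t [ 0.   0.  12.5]
```

```bash
python3 - <<'E'
from h import *
s,T=st();G=np.array([566.2,187.6,52]);np.save('G.npy',G)
d=goal(G,85,-45)[:3,2];rows(T,goal(G-100*d,85,-45),10)
E
```

```text
18.45 [-0.45  0.38  0.11  1.73 -0.05  1.04 -0.41] F [ 0.12 -0.34 -0.15] G [564.12 180.45 229.21] tilt 0.14 yz 0.002
10 rows: r [ 0.01 -4.51  0.  ] t [11.52  0.14  7.51]
```

Request:
{"fn": "play_rows", "kwargs": {"plan": [{"rx": 0,"ry": -4.5,"rz": 0,"x": 11.5,"y": 0.1,"z": 7.5,"grip": 85},{"rx": 0,"ry": -4.5,"rz": 0,"x": 11.5,"y": 0.1,"z": 7.5,"grip": 85},{"rx": 0,"ry": -4.5,"rz": 0,"x": 11.5,"y": 0.1,"z": 7.5,"grip": 85},{"rx": 0,"ry": -4.5,"rz": 0,"x": 11.5,"y": 0.1,"z": 7.5,"grip": 85},{"rx": 0,"ry": -4.5,"rz": 0,"x": 11.5,"y": 0.1,"z": 7.5,"grip": 85},{"rx": 0,"ry": -4.5,"rz": 0,"x": 11.5,"y": 0.1,"z": 7.5,"grip": 85},{"rx": 0,"ry": -4.5,"rz": 0,"x": 11.5,"y": 0.1,"z": 7.5,"grip": 85},{"rx": 0,"ry": -4.5,"rz": 0,"x": 11.5,"y": 0.1,"z": 7.5,"grip": 85},{"rx": 0,"ry": -4.5,"rz": 0,"x": 11.5,"y": 0.1,"z": 7.5,"grip": 85},{"rx": 0,"ry": -4.5,"rz": 0,"x": 11.5,"y": 0.1,"z": 7.5,"grip": 85},{"rx": 0,"ry": 0,"rz": 0,"x": 0,"y": 0,"z": 0,"grip": 85},{"rx": 0,"ry": 0,"rz": 0,"x": 0,"y": 0,"z": 0,"grip": 85},{"rx": 0,"ry": 0,"rz": 0,"x": 0,"y": 0,"z": 0,"grip": 85}]}}

```text
time: 20.08
eef_pos: [573.8, 257.3, 126.8]
orientation: [0.258, 0.683, 0.623, -0.28]
force: [-0.3, 0.4, 0.9]
gripper_width: 84.9
gripper_force: 0.0
```

```bash
python3 - <<'E'
from h import *
s,T=st();G=np.load('G.npy')
B=goal(G,85,-45);D=T.copy();D[:3,3]=B[:3,3];rows(T,B,10);rows(T,D,10)
im=cams.snapshot('wrist');C=cam('wrist',s);print('expected corners rim/cap',proj(C,[[538+.7,192.4+2,93],[594+.7,189+1,93]]).round(0))
cv2.imwrite('pics/w6.png',im)
E
```

```text
20.075 [-0.85  0.87  0.24  1.39  0.37  1.46 -0.88] F [-0.29  0.43  0.91] G [573.6  255.19 124.65] tilt -44.76 yz 0.004
10 rows: r [ 0.   -0.02 -0.03] t [ 0.31 -0.15  9.94]
10 rows: r [0. 0. 0.] t [ 0.29 -0.15  9.95]
expected corners rim/cap [[278. 254.]
 [359. 253.]]
```

View pics/w6.png

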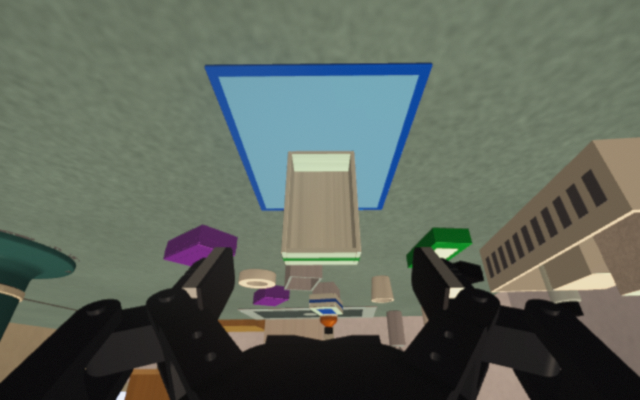

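The wrist view shows the open side of the standing lid, with top rim corners at (281,254) and (361,250). That is within 2 mm of prediction and midway between the pads, so I reach in without the lateral shift.

Request:
{"fn": "play_rows", "kwargs": {"plan": [{"rx": 0,"ry": 0,"rz": 0,"x": 0.3,"y": 0,"z": 10,"grip": 85},{"rx": 0,"ry": 0,"rz": 0,"x": 0.3,"y": 0,"z": 10,"grip": 85},{"rx": 0,"ry": 0,"rz": 0,"x": 0.3,"y": 0,"z": 10,"grip": 85},{"rx": 0,"ry": 0,"rz": 0,"x": 0.3,"y": 0,"z": 10,"grip": 85},{"rx": 0,"ry": 0,"rz": 0,"x": 0.3,"y": 0,"z": 10,"grip": 85},{"rx": 0,"ry": 0,"rz": 0,"x": 0.3,"y": 0,"z": 10,"grip": 85},{"rx": 0,"ry": 0,"rz": 0,"x": 0.3,"y": 0,"z": 10,"grip": 85},{"rx": 0,"ry": 0,"rz": 0,"x": 0.3,"y": 0,"z": 10,"grip": 85},{"rx": 0,"ry": 0,"rz": 0,"x": 0.3,"y": 0,"z": 10,"grip": 85},{"rx": 0,"ry": 0,"rz": 0,"x": 0.3,"y": 0,"z": 10,"grip": 85},{"rx": 0,"ry": 0,"rz": 0,"x": 0,"y": 0,"z": 0,"grip": 85},{"rx": 0,"ry": 0,"rz": 0,"x": 0,"y": 0,"z": 0,"grip": 85}]}}

```text
time: 21.62
eef_pos: [567.5, 190.2, 52.8]
orientation: [0.259, 0.683, 0.623, -0.281]
force: [-0.4, 0.3, -0.2]
gripper_width: 85.3
gripper_force: 0.0
```

```bash
python3 - <<'E'
from h import *
s,T=st()
im=cams.snapshot('top');h=hsv(im)
G=np.load('G.npy');B=T.copy();B[:3,3]=goal(G,85,-45)[:3,3];rows(T,B,1)
E
```

```text
21.625 [-0.8   0.91  0.26  1.53  0.4   1.28 -0.91] F [-0.43  0.27 -0.21] G [567.27 188.08  50.67] tilt -44.87 yz 0.0032
1 rows: r [ 0. -0.  0.] t [-1.34 -1.01 -0.54]
```

Request:
{"fn": "play_rows", "kwargs": {"plan": [{"rx": 0,"ry": 0,"rz": 0,"x": 0,"y": 0,"z": 0,"grip": 72},{"rx": 0,"ry": 0,"rz": 0,"x": 0,"y": 0,"z": 0,"grip": 66},{"rx": 0,"ry": 0,"rz": 0,"x": 0,"y": 0,"z": 0,"grip": 62},{"rx": 0,"ry": 0,"rz": 0,"x": 0,"y": 0,"z": 0,"grip": 60},{"rx": 0,"ry": 0,"rz": 0,"x": 0,"y": 0,"z": 0,"grip": 58},{"rx": 0,"ry": 0,"rz": 0,"x": 0,"y": 0,"z": 0,"grip": 56},{"rx": 0,"ry": 0,"rz": 0,"x": 0,"y": 0,"z": 0,"grip": 53},{"rx": 0,"ry": 0,"rz": 0,"x": 0,"y": 0,"z": 0,"grip": 50},{"rx": 0,"ry": 0,"rz": 0,"x": 0,"y": 0,"z": 0,"grip": 50},{"rx": 0,"ry": 0,"rz": 0,"x": 0,"y": 0,"z": 0,"grip": 50}], "force": 50}}

```text
time: 22.92
eef_pos: [567.4, 190.1, 52.9]
orientation: [0.259, 0.683, 0.623, -0.281]
force: [-0.6, 3.1, 5.5]
gripper_width: 55.4
gripper_force: 53.4
```

```bash
python3 - <<'E'
from h import *
s,T=st()
G=T[:3,3]+3*T[:3,2]
B=T.copy();B[2,3]+=50;rows(T,B,6)
# rotate 90 about tool y through the grasp point
S=np.eye(4);S[:3,:3]=Ro.from_euler('y',90,degrees=True).as_matrix();c=np.eye(4);c[2,3]=3
D=B@c@S@np.linalg.inv(c);rows(B,D,15)
E
```

```text
22.925 [-0.8   0.91  0.26  1.53  0.4   1.28 -0.91] F [-0.64  3.11  5.55] G [567.26 187.99  50.79] tilt -44.87 yz 0.0033
6 rows: r [-0.  0. -0.] t [-5.88  0.03 -5.91]
15 rows: r [0. 6. 0.] t [-0.31  0.    0.02]
```

Request:
{"fn": "play_rows", "kwargs": {"plan": [{"rx": 0,"ry": 0,"rz": 0,"x": -2,"y": 0,"z": -2,"grip": 50},{"rx": 0,"ry": 0,"rz": 0,"x": -6,"y": 0,"z": -6,"grip": 50},{"rx": 0,"ry": 0,"rz": 0,"x": -9,"y": 0,"z": -9,"grip": 50},{"rx": 0,"ry": 0,"rz": 0,"x": -9,"y": 0,"z": -9,"grip": 50},{"rx": 0,"ry": 0,"rz": 0,"x": -9,"y": 0,"z": -9,"grip": 50},{"rx": 0,"ry": 6,"rz": 0,"x": -0.3,"y": 0,"z": 0,"grip": 50},{"rx": 0,"ry": 6,"rz": 0,"x": -0.3,"y": 0,"z": 0,"grip": 50},{"rx": 0,"ry": 6,"rz": 0,"x": -0.3,"y": 0,"z": 0,"grip": 50},{"rx": 0,"ry": 6,"rz": 0,"x": -0.3,"y": 0,"z": 0,"grip": 50},{"rx": 0,"ry": 6,"rz": 0,"x": -0.3,"y": 0,"z": 0,"grip": 50},{"rx": 0,"ry": 6,"rz": 0,"x": -0.3,"y": 0,"z": 0,"grip": 50},{"rx": 0,"ry": 6,"rz": 0,"x": -0.3,"y": 0,"z": 0,"grip": 50},{"rx": 0,"ry": 6,"rz": 0,"x": -0.3,"y": 0,"z": 0,"grip": 50},{"rx": 0,"ry": 6,"rz": 0,"x": -0.3,"y": 0,"z": 0,"grip": 50},{"rx": 0,"ry": 6,"rz": 0,"x": -0.3,"y": 0,"z": 0,"grip": 50},{"rx": 0,"ry": 6,"rz": 0,"x": -0.3,"y": 0,"z": 0,"grip": 50},{"rx": 0,"ry": 6,"rz": 0,"x": -0.3,"y": 0,"z": 0,"grip": 50},{"rx": 0,"ry": 6,"rz": 0,"x": -0.3,"y": 0,"z": 0,"grip": 50},{"rx": 0,"ry": 6,"rz": 0,"x": -0.3,"y": 0,"z": 0,"grip": 50},{"rx": 0,"ry": 6,"rz": 0,"x": -0.3,"y": 0,"z": 0,"grip": 50}]}}

```text
time: 25.42
eef_pos: [567.2, 185.1, 103.2]
orientation: [-0.258, 0.681, 0.623, 0.286]
force: [0.4, 0.4, -2.3]
gripper_width: 55.4
gripper_force: 53.0
```

Request:
{"fn": "play_rows", "kwargs": {"plan": [{"rx": 0,"ry": 0,"rz": 0,"x": 0,"y": 0,"z": 0,"grip": 50},{"rx": 0,"ry": 0,"rz": 0,"x": 0,"y": 0,"z": 0,"grip": 50}]}}

```text
time: 25.68
eef_pos: [566.9, 186.0, 102.8]
orientation: [-0.257, 0.681, 0.624, 0.283]
force: [-0.1, 0.1, -1.4]
gripper_width: 55.3
gripper_force: 53.0
```

```bash
python3 - <<'E'
from h import *
s,T=st();im=cams.snapshot('scene');cv2.imwrite('pics/s7.png',im)
cv2.imwrite('pics/s7c.png',cv2.resize(im[130:300,280:500],None,fx=3,fy=3))
rows(T,goal([565,177,35],85,45),10)
E
```

```text
25.675 [ 0.44  0.71 -0.6   1.93 -0.73  0.63  0.49] F [-0.14  0.11 -1.41] G [567.11 188.16 100.69] tilt 44.99 yz 0.0037
10 rows: r [0.02 0.   0.01] t [-5.44 -0.12  3.85]
```

View pics/s7c.png

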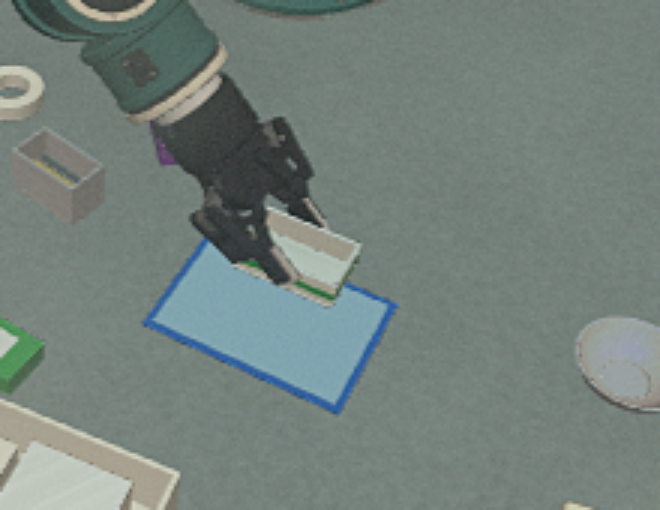

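The lid is held level, open side up, at crop (310,255) over the mat. Lowering.

Request:
{"fn": "play_rows", "kwargs": {"plan": [{"rx": 0,"ry": 0,"rz": 0,"x": -5.4,"y": -0.1,"z": 3.9,"grip": 50},{"rx": 0,"ry": 0,"rz": 0,"x": -5.4,"y": -0.1,"z": 3.9,"grip": 50},{"rx": 0,"ry": 0,"rz": 0,"x": -5.4,"y": -0.1,"z": 3.9,"grip": 50},{"rx": 0,"ry": 0,"rz": 0,"x": -5.4,"y": -0.1,"z": 3.9,"grip": 50},{"rx": 0,"ry": 0,"rz": 0,"x": -5.4,"y": -0.1,"z": 3.9,"grip": 50},{"rx": 0,"ry": 0,"rz": 0,"x": -5.4,"y": -0.1,"z": 3.9,"grip": 50},{"rx": 0,"ry": 0,"rz": 0,"x": -5.4,"y": -0.1,"z": 3.9,"grip": 50},{"rx": 0,"ry": 0,"rz": 0,"x": -5.4,"y": -0.1,"z": 3.9,"grip": 50},{"rx": 0,"ry": 0,"rz": 0,"x": -5.4,"y": -0.1,"z": 3.9,"grip": 50},{"rx": 0,"ry": 0,"rz": 0,"x": -4,"y": -0.1,"z": 3,"grip": 50},{"rx": 0,"ry": 0,"rz": 0,"x": 0,"y": 0,"z": 0,"grip": 50},{"rx": 0,"ry": 0,"rz": 0,"x": -0.7,"y": 0,"z": 0.7,"grip": 50},{"rx": 0,"ry": 0,"rz": 0,"x": -0.7,"y": 0,"z": 0.7,"grip": 50},{"rx": 0,"ry": 0,"rz": 0,"x": -0.7,"y": 0,"z": 0.7,"grip": 50},{"rx": 0,"ry": 0,"rz": 0,"x": 0,"y": 0,"z": 0,"grip": 50},{"rx": 0,"ry": 0,"rz": 0,"x": 0,"y": 0,"z": 0,"grip": 50}]}}

```text
time: 27.72
eef_pos: [565.1, 175.8, 35.3]
orientation: [-0.258, 0.681, 0.624, 0.284]
force: [-1.0, -0.6, -1.0]
gripper_width: 55.1
gripper_force: 53.0
```

```bash
python3 -c "
from h import *
st()"
```

```text
27.725 [ 0.46  0.84 -0.6   1.93 -0.73  0.55  0.6 ] F [-0.95 -0.63 -1.03] G [565.34 177.92  33.19] tilt 45.12 yz 0.0031
```

Request:
{"fn": "play_rows", "kwargs": {"plan": [{"rx": 0,"ry": 0,"rz": 0,"x": -0.7,"y": 0,"z": 0.7,"grip": 50},{"rx": 0,"ry": 0,"rz": 0,"x": -0.7,"y": 0,"z": 0.7,"grip": 50},{"rx": 0,"ry": 0,"rz": 0,"x": -0.7,"y": 0,"z": 0.7,"grip": 50},{"rx": 0,"ry": 0,"rz": 0,"x": -0.7,"y": 0,"z": 0.7,"grip": 50},{"rx": 0,"ry": 0,"rz": 0,"x": 0,"y": 0,"z": 0,"grip": 50},{"rx": 0,"ry": 0,"rz": 0,"x": 0,"y": 0,"z": 0,"grip": 50}]}}

```text
time: 28.48
eef_pos: [565.1, 175.8, 31.3]
orientation: [-0.258, 0.681, 0.624, 0.284]
force: [-0.3, -0.3, -1.6]
gripper_width: 55.0
gripper_force: 53.0
```

Request:
{"fn": "play_rows", "kwargs": {"plan": [{"rx": 0,"ry": 0,"rz": 0,"x": -0.35,"y": 0,"z": 0.35,"grip": 50},{"rx": 0,"ry": 0,"rz": 0,"x": -0.35,"y": 0,"z": 0.35,"grip": 50},{"rx": 0,"ry": 0,"rz": 0,"x": 0,"y": 0,"z": 0,"grip": 50},{"rx": 0,"ry": 0,"rz": 0,"x": 0,"y": 0,"z": 0,"grip": 50}]}}

```text
time: 28.98
eef_pos: [565.2, 175.8, 30.3]
orientation: [-0.258, 0.681, 0.624, 0.284]
force: [0.7, -0.3, -0.2]
gripper_width: 55.1
gripper_force: 53.0
```

Request:
{"fn": "play_rows", "kwargs": {"plan": [{"rx": 0,"ry": 0,"rz": 0,"x": -0.35,"y": 0,"z": 0.35,"grip": 50},{"rx": 0,"ry": 0,"rz": 0,"x": 0,"y": 0,"z": 0,"grip": 50},{"rx": 0,"ry": 0,"rz": 0,"x": 0,"y": 0,"z": 0,"grip": 50}]}}

```text
time: 29.35
eef_pos: [565.2, 175.8, 30.1]
orientation: [-0.258, 0.681, 0.624, 0.284]
force: [-1.8, -2.8, 6.1]
gripper_width: 55.4
gripper_force: 53.6
```

Request:
{"fn": "play_rows", "kwargs": {"plan": [{"rx": 0,"ry": 0,"rz": 0,"x": -0.35,"y": 0,"z": 0.35,"grip": 50},{"rx": 0,"ry": 0,"rz": 0,"x": 0,"y": 0,"z": 0,"grip": 50},{"rx": 0,"ry": 0,"rz": 0,"x": 0,"y": 0,"z": 0,"grip": 50}]}}

```text
time: 29.72
eef_pos: [565.2, 175.9, 30.0]
orientation: [-0.258, 0.681, 0.624, 0.284]
force: [-3.5, -5.9, 14.1]
gripper_width: 55.2
gripper_force: 54.9
```

Contact (14 N). I ease off, release and retreat.

Request:
{"fn": "play_rows", "kwargs": {"plan": [{"rx": 0,"ry": 0,"rz": 0,"x": 0.3,"y": 0,"z": -0.3,"grip": 50},{"rx": 0,"ry": 0,"rz": 0,"x": 0,"y": 0,"z": 0,"grip": 50},{"rx": 0,"ry": 0,"rz": 0,"x": 0,"y": 0,"z": 0,"grip": 58},{"rx": 0,"ry": 0,"rz": 0,"x": 0,"y": 0,"z": 0,"grip": 64},{"rx": 0,"ry": 0,"rz": 0,"x": 0,"y": 0,"z": 0,"grip": 72},{"rx": 0,"ry": 0,"rz": 0,"x": 0,"y": 0,"z": 0,"grip": 82},{"rx": 0,"ry": 0,"rz": 0,"x": 0,"y": 0,"z": 0,"grip": 82},{"rx": 0,"ry": 0,"rz": 0,"x": 0,"y": 0,"z": 0,"grip": 82},{"rx": 0,"ry": 0,"rz": 0,"x": 0,"y": 0,"z": -8,"grip": 82},{"rx": 0,"ry": 0,"rz": 0,"x": 0,"y": 0,"z": -16,"grip": 82},{"rx": 0,"ry": 0,"rz": 0,"x": 0,"y": 0,"z": -24,"grip": 82},{"rx": 0,"ry": 0,"rz": 0,"x": 12,"y": 0,"z": -24,"grip": 82},{"rx": 0,"ry": 0,"rz": 0,"x": 12,"y": 0,"z": -24,"grip": 82},{"rx": 0,"ry": 0,"rz": 0,"x": 12,"y": 0,"z": -24,"grip": 82},{"rx": 0,"ry": 0,"rz": 0,"x": 12,"y": 0,"z": -16,"grip": 82},{"rx": 0,"ry": 0,"rz": 0,"x": 0,"y": 0,"z": 0,"grip": 82},{"rx": 0,"ry": 0,"rz": 0,"x": 0,"y": 0,"z": 0,"grip": 82}]}}

```text
time: 31.85
eef_pos: [558.9, 113.6, 159.4]
orientation: [-0.258, 0.681, 0.624, 0.284]
force: [0.1, -0.1, -0.3]
gripper_width: 81.7
gripper_force: 0.0
```

```bash
python3 - <<'E'
from h import *
s,T=st()
a=cams.snapshot('scene');b=cams.snapshot('top')
A=cv2.resize(a[120:290,210:500],(512,300));B=cv2.resize(b[140:280,200:440],(512,300))
cv2.imwrite('pics/m8.png',np.vstack([A,B]))
E
```

```text
31.85 [ 0.56  0.59 -0.58  1.92 -0.69  0.82  0.49] F [ 0.05 -0.1  -0.3 ] G [559.12 115.72 157.27] tilt 45.11 yz 0.0026
```

View pics/m8.png

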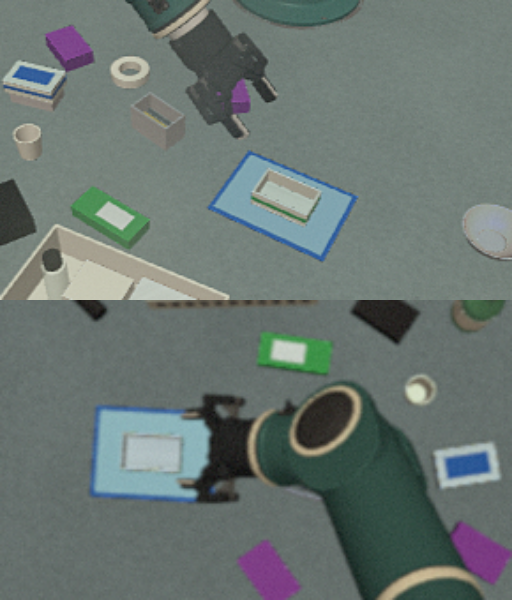

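The lid lies flat, open side up, in the middle of the mat (scene panel (287,195), top panel (152,452)). The open tin stands at (158,120), and the other things are in place. I hand in.

```bash
python3 -c "
from rig import robot
print(robot.close_job())"
```

```text
the job is handed in; nothing more can be done
None
```

The green lid was lifted straight off and laid gently, inside up, near the middle of the light-blue mat; the open tin and the other things show no visible movement in the last pictures, and the job was handed in at about 32 s.

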